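# Work a worn backing puck up out of its drill-press holder

## Robot

A 6-joint arm with a two-finger parallel gripper is mounted at the origin on the work surface. World frame = base frame: x ahead of the robot, y to its left, z up, the work surface at z = 0. Lengths are in m, angles in rad, forces in N, time in s.
With the tool pointing down it reaches from about 0.275 to 0.75 m from the base axis. Payload 10.2 kg.
Tool frame: the origin (TCP) lies at the very end of the fingers, on their centre line; the grasp point (between the pads) lies 19 mm behind it; z points along the fingers, y is the direction in which the jaws open and shut (so a half turn about z gives the same grasp; the last joint's range is limited). The gripper opens to 85 mm and grips with 20 to 120 N. Pads are 22 mm wide; open, the fingers measure 114 mm over their backs; the gripper's body (76 mm by 85 mm) begins 54 mm behind the grasp point. The pads swing forward as they close: fully open they stand 13 mm farther back than shut.
Start: joints at [-0.223, 0.313, 1.498, -0, 1.331, -0.223], TCP at [0.525, -0, 0.231] pointing down, gripper open.
Joint ranges: [-2.94, 2.94], [-0.97, 2.17], [0.19, 2.56], [-1.23, 4.37], [0.02, 3.11], [-2.88, 2.88]. Speed limits (rad/s): [2.39, 2.39, 3.01, 3.14, 3.14, 3.14].

## Interface

Orientations are given as a 3x3 rotation matrix whose columns are the frame's x, y, z axes.
In Python, from cell import ctrl gives the robot as it stands.
- The arm moves only by the shell command python3 -m jog 'ROWS' [FORCE]. ROWS is JSON, a list of rows, each a list of 5 numbers: the shift along the tool's x, y, z in mm, then the turn about the tool's z in degrees, then the finger opening in mm, from 0 to 85.4. A call has 1 to 20 rows; each row shifts and turns the pose as measured when the row begins, along the tool's axes as they then stand; what a row does not reach is not made up. A row lasts 1/8 s, in which the tool goes at most 62.5 mm and 10.7 degrees, less where a joint would pass 70% of its speed; a pose out of reach is approached as far as the arm can. A call is refused whole if a number of a shift passes 62.5 or a number of a turn 10.7, either way. A call with a gripper value outside its range is refused whole. The fingers move at their own pace and stop on an object; FORCE is the grip in N (left out, the last holds). Time passes only in rows, so rows that do not move let the fingers close. It gives the time, the measured TCP pose, the force and the opening at its end, in the units of the state.
- ctrl.sense(): the state, without advancing time (a new reading comes with each control period).
- ctrl.get_image(name): name is "scene" or "side" or "wrist"; returns (picture, depth): 384x512x3 uint8, blue, green, red; 384x512 float32, m along the optical axis (not along the pixel's ray), 0 where there is no reading.
- ctrl.camera_info(name): a dict with "intrinsics" (3x3 intrinsics, pixels), "k1" (the pictures are not rectified: a ray, as slopes to the right and down, at radius r is drawn at 1 + k1 r^2 times it, then the intrinsics apply), "rvec" (rotation vector, rad) and "tvec" (3), from world to camera coordinates, as OpenCV has them. Camera axes: x right, y down, z forward; pixel columns grow to the right and rows downward; lengths in m; the calibration is good to about 2 mm. A picture is of the moment at which its call begins: read the wrist's pose just before it. camera_info takes no time and is no camera call; for the wrist camera it gives the pose at the moment of the call.
- ctrl.sign_off(): hands the job in, once; it reports no verdict.
Trained networks look in the newest picture that a camera, given by its name, has taken for a name from the list of things; names that differ only in an ending like _2 or _b are one class to them, and where a whole thing is asked for, a point or a joint stands for the part that bears it (a point fixed in the world has none). Each returns a list of dicts, best first, with "conf" (0 to 1); they miss things now and then, are a little off and sometimes report something else, mostly with a low value. They report only what shows in the picture. A call takes as long as a camera call. They do not tell look-alikes from the thing itself.
- ctrl.recognise(camera, thing): "bbox" ([left, top, right, bottom] in pixels, round what is visible of it).
- ctrl.trace(camera, thing): "mask" (384x512 bool, what is visible of it) and "bbox" ([left, top, right, bottom] in pixels, round what is visible of it).
- ctrl.landmark_of(camera, thing): "uv" ([column, row] in pixels: a listed point, or the origin of a listed thing).
The state is a dict: "t": time; "qpos": joint angles; "qd": joint speeds; "joint_efforts": joint torques, N m; "eef_pos": TCP position; "orientation": TCP orientation; "force": force on the tool from outside, world axes, zero at the start; "moment": the same for the moment, N m; "finger_gap": finger opening in m.
Only numpy, scipy, OpenCV 4.12 (cv2) and the standard library are available. Lean on these libraries where they do the work, as an engineer would, in place of code of your own. Each camera call takes 0.05 s, during which the arm holds its last target.

## Task

The worn aluminium backing puck sits tight and flush in the round collar of the drilling holder. Press the two ejector levers down in turn, a little on each side and without forcing either one when it binds, until both are right down and the puck stands well proud of the collar, then take it from above and set it down gently, flat and the same way up, in the plain undivided steel tray. Leave the other things on the table where they are.

Things in the scene. Friction and masses are not known exactly. Their poses are not given: they have to be found in the camera images.
- holder: Fixed drilling holder: a dark steel base plate 116 x 150 x 8 mm with a green cast collar (16-sided ring, bore 61 mm, outer diameter about 83 mm, from 16 to 56 mm above the table) and an ejector lever on each side, at its +y and its -y. Origin: centre of the underside, on the table; z up, its y runs along the two levers.
- collar_top (a point): Centre of the collar's flat top face, 56 mm above the table, on the collar's axis.
- puck: Aluminium disc with drill marks, 58 mm in diameter, 30 mm thick, about 210 g. Origin: centre of the underside; z out of its top. It starts on seats in the bore, 26 mm above the table, top flush with the collar, 1.2 mm play all round: not grippable until raised. With one edge about 8 mm above the opposite one it skews and binds like a drawer; raising the other edge frees it.
- lever_a: Steel ejector lever at the holder's +y side. Origin: pivot, 48 mm from the collar's axis, 30 mm above the table, axis along the holder's x. Pushing its outer bar down raises its nose, 24 mm inside the pivot, under the puck's edge: first some play, then 0.41 mm per mm of bar travel, 16 mm in all. It stays where it is left (friction 2 N at the bar).
- lever_a_bar (a point): Centre of lever_a's outer cross-bar, a round steel bar 13 mm in diameter and 44 mm long along the holder's x, 58 mm from the pivot. Its centre goes from about 63 mm above the table with the lever fully up (96 mm from the collar's axis) to 18 mm fully down (105 mm from the axis).
- lever_b: The same lever at the holder's -y side, mirrored. Origin: its pivot. On either lever the free bar needs 3 to 8 N, freeing a bound puck with the other lever 9 to 20 N; a rise well beyond 10 N means that the puck binds or the lower stop is reached; over 60 N would damage it.
- lever_b_bar (a point): Centre of lever_b's outer cross-bar, as for lever_a.
- tray: Plain undivided steel tray, fixed, 160 x 120 mm, rim 20 mm above the table, floor and walls 4 mm thick; it stands to the left or the right of the holder. Origin: centre of the underside; x along its long side.
- tray_in (a point): Centre of the plain tray's inner floor, 4 mm above the table.
- parts_tray: Steel tray of the same outline with a cross of dividers and a nut in it, fixed; not for the puck. Origin: centre of the underside.
- nut: Steel hexagon nut, 22 mm across, 10 mm high, in the divided tray. Bystander; origin at the underside.
- spacer: Small aluminium disc 42 mm in diameter, 16 mm thick, loose on the table. Bystander; origin at the underside.
- wrench: Steel wrench 160 mm long, lying along its x. Bystander.
- brush: Hand brush 170 mm long, lying along its x. Bystander.
- chuck_key: Dark steel T-shaped chuck key, 60 x 65 mm, lying. Bystander; origin at the crossbar.
- oil_can: Grey plastic bottle 48 mm in diameter, 110 mm high. Bystander; origin at the underside.
- carton: Closed cardboard box 90 x 120 x 55 mm. Bystander; origin at the underside.
Not all that is in view belongs to the job. What is shaped like the puck but blue or purple is not meant.

How it is judged:
On the way, in this order (a step that is already met when the one before it is completed fails the run):
1. the puck's middle has been raised at least 9 mm out of the collar by the levers, with the fingers off it (z of puck in the frame of collar_top between -0.021 and -0.002 m and horizontal distance between puck and collar_top below 0.012 m and contact force between the fingers and puck below 0.1 N), for 0.2 s.
2. the puck is held by the fingers clear above the collar's top (z of puck in the frame of collar_top above 0.003 m and contact force between the fingers and puck above 0.5 N), for 0.1 s.
At the end, for the whole second after the job is handed in: The puck lies on the floor of the plain tray, wholly within its walls (underside within 5 mm of the floor), flat and the same way up to within 0.1 rad, released and at rest (x of puck in the frame of tray_in between -0.055 and 0.055 m and y of puck in the frame of tray_in between -0.035 and 0.035 m and z of puck in the frame of tray_in below 0.005 m and angle between puck's own z axis and vertical below 0.1 rad and linear speed of puck below 0.02 m/s and contact force between the fingers and puck below 0.1 N); the robot touches nothing.
It fails at once if a lever is forced: more than 60 N between the robot and a lever (contact force between any of the fingers, the arm and lever_a above 60 N or contact force between any of the fingers, the arm and lever_b above 60 N).
It fails at once if the puck is dropped or thrown: it moves faster than 0.5 m/s with the fingers off it (contact force between the fingers and puck below 0.1 N and linear speed of puck above 0.5 m/s).
It fails at once if the puck is rammed into the tray: more than 60 N between them (contact force between puck and tray above 60 N).
It fails at once if a bystander is moved more than 30 mm (distance of any of nut, spacer, wrench, brush, chuck_key, oil_can, carton from where it was at the start of the episode above 0.03 m).
It also fails if it takes over 59 s, if anything falls off the work surface, if the arm or the gripper's body presses on something with over 40 N, if the wrist force passes 120 N, or if a joint passes its speed limit or range.

## Working session

There is one attempt and no reset: what is moved stays moved. The work goes in short steps, Python scripts to look and compute and a shell command to move; the robot and the scene stay as the last step left them, time stands still between calls to the robot, and variables do not carry over. Pictures are saved under pics/ and viewed, and the job is handed in when it is done.

```bash
ls; mkdir -p pics; cat > h.py <<'E'
import numpy as np, cv2
from cell import ctrl
def cam(n):
    c=ctrl.camera_info(n); return np.array(c["intrinsics"]),c["k1"],cv2.Rodrigues(np.array(c["rvec"],float))[0],np.array(c["tvec"],float).ravel()
def ray(n,uv,C=None):
    K,k1,R,t=C or cam(n)
    uv=np.atleast_2d(np.array(uv,float)).reshape(-1,1,2)
    d=cv2.undistortPoints(uv,K,np.array([k1,0,0,0.]))[:,0]
    d=np.c_[d,np.ones(len(d))]
    return -R.T@t, d@R, d
def onz(n,uv,z,C=None):
    o,d,_=ray(n,uv,C); s=(z-o[2])/d[:,2]; return o+d*s[:,None]
def deproj(n,uv,depth,C=None):
    o,d,_=ray(n,uv,C); uv=np.atleast_2d(uv).astype(int); z=depth[uv[:,1],uv[:,0]]; return o+d*z[:,None]
def proj(n,P,C=None):
    K,k1,R,t=C or cam(n); return cv2.projectPoints(np.atleast_2d(np.array(P,float)),cv2.Rodrigues(R)[0],t,K,np.array([k1,0,0,0.]))[0][:,0]
E
python3 - <<'E'
from h import *
np.set_printoptions(precision=4,suppress=True)
for n in("scene","side"):
    im,d=ctrl.get_image(n); cv2.imwrite(f"pics/{n}0.png",im); np.save(f"/tmp/{n}0.npy",d)
    for th in ["holder","collar_top","puck","lever_a_bar","tray","tray_in","parts_tray"]:
        r=ctrl.landmark_of(n,th); print(n,th,[(np.round(x["uv"]),round(x["conf"],2)) for x in r[:4]])
        z={"collar_top":.056,"puck":.026,"lever_a_bar":.063,"tray_in":.004}.get(th,0)
        for x in r[:4]: print("    ",onz(n,x["uv"],z)[0])
s=ctrl.sense();print(s)
E
```

```text
pics
scene holder [(array([295., 208.]), 0.69), (array([263., 205.]), 0.68)]
     [0.5101 0.089  0.    ]
     [ 0.5436  0.0157 -0.    ]
scene collar_top [(array([258., 189.]), 0.75)]
     [0.5458 0.0017 0.056 ]
scene puck [(array([324., 236.]), 0.94), (array([263., 197.]), 0.68), (array([212., 162.]), 0.64), (array([231., 247.]), 0.6)]
     [0.5619 0.1926 0.026 ]
     [0.5402 0.0133 0.026 ]
     [ 0.5103 -0.162   0.026 ]
     [0.7008 0.0274 0.026 ]
scene lever_a_bar [(array([297., 207.]), 0.64)]
     [0.5483 0.11   0.063 ]
scene tray [(array([390., 240.]), 0.56)]
     [0.473  0.3267 0.    ]
scene tray_in [(array([393., 241.]), 0.83)]
     [0.4758 0.3342 0.004 ]
scene parts_tray [(array([166., 144.]), 0.68)]
     [ 0.5043 -0.3291  0.    ]
side holder [(array([257., 222.]), 0.78)]
     [0.5413 0.0015 0.    ]
side collar_top [(array([254., 203.]), 0.98), (array([177., 258.]), 0.33)]
     [0.5347 0.0002 0.056 ]
     [ 0.3745 -0.1684  0.056 ]
side puck [(array([239., 281.]), 0.83), (array([260., 178.]), 0.81), (array([199., 232.]), 0.64), (array([255., 206.]), 0.59)]
     [ 0.4914 -0.2049
[... 242 characters left out ...]
ray([229., 151.]), 0.87)]
     [0.4848 0.3307 0.    ]
side tray_in [(array([222., 151.]), 0.58)]
     [0.4658 0.3243 0.004 ]
side parts_tray [(array([256., 344.]), 0.55)]
     [ 0.5144 -0.3277  0.    ]
{'t': 0.8, 'qpos': array([-0.2234,  0.3129,  1.4977,  0.    ,  1.331 , -0.2234]), 'qd': array([ 0.001 , -0.0011,  0.0002,  0.0004, -0.0007,  0.0004]), 'joint_efforts': array([  0.0016, -41.2144, -25.9883,  -0.0001,   0.0006,   0.    ]), 'eef_pos': array([ 0.525 , -0.    ,  0.2313]), 'orientation': array([[ 0.,  1., -0.],
       [ 1., -0.,  0.],
       [ 0., -0., -1.]]), 'force': array([-0.6017,  0.5318,  0.3871]), 'moment': array([ 0.039 ,  0.024 , -0.0135]), 'finger_gap': 0.08564622157964238}
```

View images.

View pics/scene0.png

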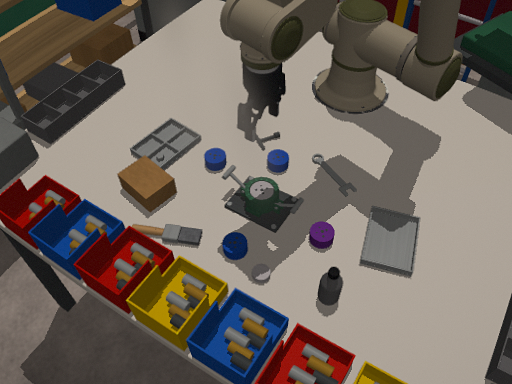

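View pics/side0.png

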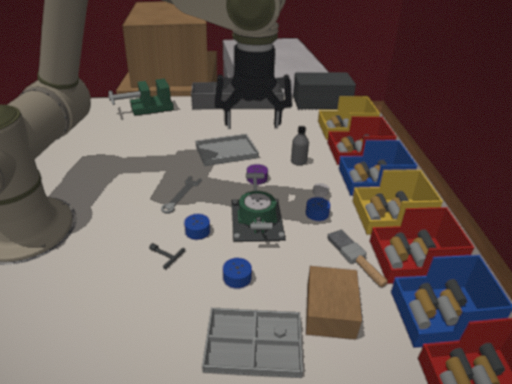

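```bash
python3 - <<'E'
from h import *
im,d=ctrl.get_image("wrist"); cv2.imwrite("pics/wrist0.png",im); np.save("/tmp/wrist0.npy",d)
print(ctrl.camera_info("wrist"))
for th in ["holder","collar_top","puck","lever_a_bar"]:
        r=ctrl.landmark_of("wrist",th); print(th,[(np.round(x["uv"]),round(x["conf"],2)) for x in r[:4]])
        z={"collar_top":.056,"puck":.026,"lever_a_bar":.063,"tray_in":.004}.get(th,0)
        for x in r[:4]: print("    ",onz("wrist",x["uv"],z)[0])
print(ctrl.sense()["t"])
E
```

```text
{'intrinsics': array([[310.40522361,   0.        , 257.28227803],
       [  0.        , 310.40522361, 188.24344504],
       [  0.        ,   0.        ,   1.        ]]), 'k1': -0.08477355837256625, 'rvec': array([-2.86550483e+00,  1.98614708e-04, -8.33264195e-04]), 'tvec': array([-0.52491471, -0.03610133,  0.37763672])}
holder []
collar_top []
puck [(array([228., 281.]), 0.94), (array([392., 136.]), 0.89), (array([270., 156.]), 0.87), (array([162., 177.]), 0.72)]
     [ 0.48745223 -0.15394679  0.026     ]
     [0.67674424 0.03112391 0.026     ]
     [0.53906163 0.00775602 0.026     ]
     [ 0.41443841 -0.01620382  0.026     ]
lever_a_bar [(array([274.,  64.]), 0.91), (array([274., 114.]), 0.61)]
     [0.54032214 0.10189292 0.063     ]
     [0.5415297  0.05580178 0.063     ]
1.05
```

View pics/wrist0.png

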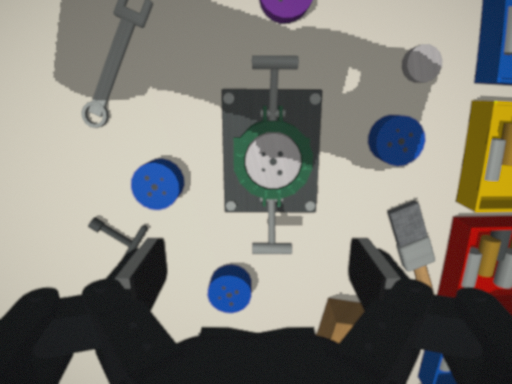

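```bash
python3 - <<'E'
from h import *
np.set_printoptions(precision=4,suppress=True)
im=cv2.imread("pics/wrist0.png"); d=np.load("/tmp/wrist0.npy")
cv2.imwrite("pics/crop0.png",cv2.resize(im[40:270,200:345],None,fx=2.6,fy=2.6,interpolation=cv2.INTER_CUBIC))
uu,vv=np.meshgrid(np.arange(512),np.arange(384)); uv=np.c_[uu.ravel(),vv.ravel()]
P=deproj("wrist",uv,d).reshape(384,512,3); np.save("/tmp/P.npy",P)
def reg(x0,x1,y0,y1,zl,zh):
    m=np.zeros((384,512),bool); m[y0:y1,x0:x1]=1
    m&=(P[...,2]>zl)&(P[...,2]<zh)&(d>0); return m
for nm,a in dict(collar=(225,320,110,210,.05,.062),bara=(245,305,50,78,.03,.08),barb=(245,300,238,260,.03,.08),table=(330,370,200,240,-.02,.02)).items():
    m=reg(*a); q=P[m]
    print(nm,len(q),"min",q.min(0),"max",q.max(0),"mean",q.mean(0),"med",np.median(q,0), "z95",np.percentile(q[:,2],95))
    if nm!="table":
        r=cv2.minAreaRect((q[:,:2]*1000).astype(np.float32)); print("  rect",r, cv2.minEnclosingCircle((q[:,:2]*1000).astype(np.float32)))
# tray via scene depth
ds=np.load("/tmp/scene0.npy")
r=ctrl.trace("scene","tray")
for x in r[:2]:
    print("tray",x["conf"],x["bbox"]); mm=x["mask"]; vv2,uu2=np.nonzero(mm&(ds>0)); q=deproj("scene",np.c_[uu2,vv2],ds)
    q=q[(q[:,2]<.05)]
    print(cv2.minAreaRect((q[:,:2]*1000).astype(np.float32)),np.median(q,0),np.percentile(q[:,2],[5,95]))
E
```

```text
collar 4783 min [ 0.5005 -0.0344  0.05  ] max [0.5825 0.0486 0.0582] mean [0.5412 0.0081 0.0555] med [0.5412 0.0085 0.0556] z95 0.05676760833638833
  rect ((541.4703979492188, 7.063346862792969), (83.0951156616211, 81.78546905517578), 89.07144927978516) ((541.3477172851562, 7.315481185913086), 42.00925827026367)
bara 709 min [0.5198 0.0908 0.0537] max [0.563  0.111  0.0691] mean [0.5411 0.1033 0.0646] med [0.5411 0.1036 0.0656] z95 0.06768331746536876
  rect ((541.42529296875, 100.91030883789062), (43.17853927612305, 20.18548011779785), 0.04208098351955414) ((541.232177734375, 104.02015686035156), 21.992448806762695)
barb 483 min [ 0.519  -0.0938  0.0576] max [ 0.5629 -0.0778  0.0699] mean [ 0.5408 -0.0862  0.0659] med [ 0.5409 -0.0857  0.0666] z95 0.06902641023597368
  rect ((541.026611328125, -85.63306427001953), (15.776132583618164, 44.116939544677734), 87.98501586914062) ((540.8946533203125, -87.71250915527344), 22.291818618774414)
table 1546 min [ 0.6171 -0.1085 -0.003 ] max [ 0.6737 -0.0527  0.0017] mean [ 0.6444 -0.0794 -0.0005] med [ 0.644  -0.0794 -0.0005] z95 0.0007286711274698682
tray 0.73 [360.0, 205.7, 417.7, 274.1]
((470.6324157714844, 326.2392578125), (178.76834106445312, 121.3363265991211), 14.324262619018555) [0.4781 0.3305 0.0038] [0.0004 0.0188]
```

View pics/crop0.png

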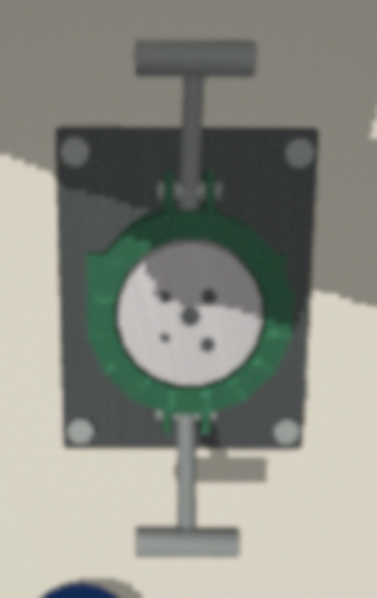

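```bash
python3 -m jog '[[-31,5,40,0,0],[-31,5,40,0,0],[-31,6,40,0,0],[0,0,10,0,0],[0,0,0,0,0]]'
```

```text
t: 1.72
eef_pos: [0.5427, -0.095, 0.0994]
orientation: [[-0.001, 1.0, 0.004], [1.0, 0.001, -0.001], [-0.001, 0.004, -1.0]]
force: [-0.1, -0.1, 0.2]
finger_gap: -0.0001
```

```bash
python3 -m jog '[[0,-1,12,0,0],[0,0,12,0,0],[0,0,5,0,0],[0,0,2,0,0]]'; python3 -m jog '[[0,0,3,0,0],[0,0,3,0,0],[0,0,2,0,0]]';  python3 -m jog '[[0,0,2,0,0],[0,0,2,0,0]]'
```

```text
t: 2.22
eef_pos: [0.543, -0.0933, 0.0691]
orientation: [[-0.004, 1.0, 0.008], [1.0, 0.004, -0.002], [-0.002, 0.008, -1.0]]
force: [0.4, 0.3, 0.7]
finger_gap: -0.0001
t: 2.6
eef_pos: [0.5441, -0.0948, 0.0624]
orientation: [[-0.004, 1.0, 0.012], [1.0, 0.004, -0.005], [-0.005, 0.012, -1.0]]
force: [-0.4, -3.0, 4.8]
finger_gap: 0.0002
t: 2.85
eef_pos: [0.5445, -0.0952, 0.0585]
orientation: [[-0.004, 1.0, 0.013], [1.0, 0.004, -0.006], [-0.006, 0.013, -1.0]]
force: [-1.2, -3.9, 5.3]
finger_gap: 0.0001
```

```bash
python3 -m jog '[[0,-1,2,0,0],[0,-1,2,0,0]]'; python3 -m jog '[[0,0,-15,0,0],[0,0,-20,0,0],[0,0,0,0,0]]'
```

```text
t: 3.1
eef_pos: [0.5434, -0.0954, 0.0546]
orientation: [[-0.004, 1.0, 0.015], [1.0, 0.004, -0.006], [-0.006, 0.015, -1.0]]
force: [3.3, -1.6, 4.3]
finger_gap: -0.0001
t: 3.48
eef_pos: [0.5414, -0.0936, 0.0904]
orientation: [[-0.004, 1.0, 0.011], [1.0, 0.004, -0.003], [-0.003, 0.011, -1.0]]
force: [-0.5, 0.4, 0.5]
finger_gap: 0.0002
```

```bash
python3 -m jog '[[50,0,0,0,0],[50,0,0,0,0],[50,0,0,0,0],[50,0,0,0,0],[0,0,0,0,0]]'; python3 -m jog '[[0,0,12,0,0],[0,0,8,0,0],[0,0,3,0,0],[0,0,2,0,0]]'
```

```text
t: 4.1
eef_pos: [0.5382, 0.1129, 0.0871]
orientation: [[-0.002, 1.0, 0.005], [1.0, 0.002, -0.001], [-0.001, 0.005, -1.0]]
force: [0.2, -0.5, 0.3]
finger_gap: 0.0001
t: 4.6
eef_pos: [0.5384, 0.1111, 0.0601]
orientation: [[0.002, 1.0, 0.004], [1.0, -0.002, 0.001], [0.001, 0.004, -1.0]]
force: [-0.9, 3.0, 4.5]
finger_gap: 0.0001
```

```bash
for i in 1 2 3 4; do python3 -m jog '[[0,0.5,2,0,0],[-0.5,0.5,2,0,0]]' | grep -v -e gap -e ori; done
```

```text
t: 4.85
eef_pos: [0.5394, 0.11, 0.0558]
force: [-1.7, 2.3, 4.1]
t: 5.1
eef_pos: [0.5404, 0.1093, 0.0516]
force: [-1.7, 2.5, 3.2]
t: 5.35
eef_pos: [0.5414, 0.1088, 0.0472]
force: [-1.0, 2.0, 3.3]
t: 5.6
eef_pos: [0.5424, 0.1081, 0.0427]
force: [-0.4, 2.0, 3.2]
```

```bash
python3 -m jog '[[0,0,-25,0,0],[0,0,-25,0,0],[-20,0,0,0,0],[-60,0,0,0,0],[-60,0,0,0,0],[-61,0,0,0,0],[0,0,0,0,0]]' ; python3 -c "
from h import *
im,d=ctrl.get_image('wrist');cv2.imwrite('pics/w1.png',im);im,d=ctrl.get_image('side');cv2.imwrite('pics/s1.png',cv2.resize(im[150:260,190:330],None,fx=4,fy=4,interpolation=2))"
```

```text
t: 6.48
eef_pos: [0.5418, -0.101, 0.0922]
orientation: [[0.001, 1.0, 0.002], [1.0, -0.001, -0.004], [-0.004, 0.002, -1.0]]
force: [-0.0, -0.3, -0.0]
finger_gap: -0.0001
```

View pics/s1.png

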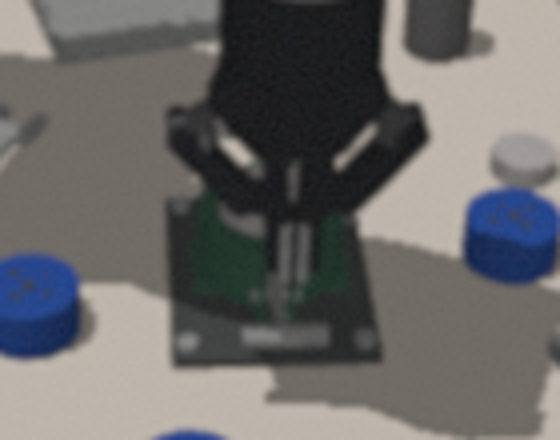

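```bash
python3 -m jog '[[2,0,15,0,0],[1,0,13,0,0],[1,0,8,0,0]]'|grep -v -e gap -e ori; for i in 1 2 3 4 5; do python3 -m jog '[[0,0,2,0,0],[0.5,-0.5,2,0,0]]' | grep -v -e gap -e ori; done
```

```text
t: 6.95
eef_pos: [0.5416, -0.0905, 0.0533]
force: [0.4, -4.1, 4.8]
t: 7.2
eef_pos: [0.5415, -0.09, 0.0491]
force: [-0.1, -1.7, 2.5]
t: 7.45
eef_pos: [0.5415, -0.0898, 0.0455]
force: [0.5, -2.2, 3.2]
t: 7.7
eef_pos: [0.5412, -0.0894, 0.0416]
force: [0.9, -2.1, 3.0]
t: 7.95
eef_pos: [0.5408, -0.0889, 0.0374]
force: [0.5, -0.8, 2.6]
t: 8.2
eef_pos: [0.5403, -0.0883, 0.0331]
force: [0.2, -0.7, 2.8]
```

```bash
python3 -m jog '[[0,0,-30,0,0],[0,0,-28,0,0],[45,0,0,0,0],[50,0,0,0,0],[50,0,0,0,0],[50,0,0,0,0],[0,0,0,0,0]]'|grep -v -e gap -e ori; python3 -m jog '[[0,0,15,0,0],[0,0,15,0,0],[0,0,10,0,0]]'|grep -v -e gap -e ori;
```

```text
t: 9.07
eef_pos: [0.5346, 0.1147, 0.0883]
force: [-0.3, -0.5, -0.2]
t: 9.45
eef_pos: [0.5337, 0.1128, 0.0448]
force: [0.1, 0.2, -0.0]
```

```bash
for i in 1 2 3 4 ; do python3 -m jog '[[0.5,1,2,0,0],[0.5,1,2,0,0]]' | grep -v -e gap -e ori; done
```

```text
t: 9.7
eef_pos: [0.5352, 0.113, 0.0397]
force: [-1.4, 0.2, 3.6]
t: 9.95
eef_pos: [0.5376, 0.1138, 0.0361]
force: [-0.6, -0.4, 2.7]
t: 10.2
eef_pos: [0.5398, 0.1149, 0.0321]
force: [-2.8, -0.4, 2.3]
t: 10.45
eef_pos: [0.542, 0.1159, 0.0279]
force: [-1.2, -0.9, 1.3]
```

```bash
for i in 1 2 3 ; do python3 -m jog '[[-0.5,-0.5,2,0,0]]' | grep -v -e gap -e ori; done
```

```text
t: 10.58
eef_pos: [0.5419, 0.1156, 0.0258]
force: [0.2, 1.5, 2.6]
t: 10.7
eef_pos: [0.542, 0.1155, 0.0245]
force: [-3.9, 3.2, 19.4]
t: 10.82
eef_pos: [0.5422, 0.1155, 0.0243]
force: [-9.0, 2.8, 27.7]
```

```bash
python3 -m jog '[[0,0,-35,0,0],[0,0,-35,0,0],[-48,0,0,0,0],[-54,0,0,0,0],[-53,0,0,0,0],[-53,0,0,0,0],[0,0,0,0,0]]'|grep -v -e gap -e ori; python3 -m jog '[[0,0,20,0,0],[0,0,20,0,0],[0,0,12,0,0],[-4,0,0,0,0]]'|grep -v -e gap -e ori;
```

```text
t: 11.7
eef_pos: [0.5432, -0.0989, 0.0953]
force: [0.4, -0.0, 0.5]
t: 12.2
eef_pos: [0.543, -0.1012, 0.0414]
force: [0.6, -0.2, 0.4]
```

```bash
for i in 1 2 3 4; do python3 -m jog '[[0,0,2,0,0],[0,-0.5,2,0,0]]' | grep -v -e gap -e ori; done;  python3 -m jog '[[0,0,1,0,0]]'| grep -v -e gap -e ori;  python3 -m jog '[[0,0,1,0,0]]'| grep -v -e gap -e ori
```

```text
t: 12.45
eef_pos: [0.5432, -0.1014, 0.0383]
force: [-0.8, -0.6, 0.8]
t: 12.7
eef_pos: [0.5429, -0.1014, 0.0346]
force: [0.0, 0.6, 0.3]
t: 12.95
eef_pos: [0.5428, -0.1016, 0.0308]
force: [1.2, 0.8, 2.0]
t: 13.2
eef_pos: [0.5427, -0.1015, 0.0269]
force: [2.3, 1.3, 2.9]
t: 13.32
eef_pos: [0.5428, -0.1015, 0.0259]
force: [-0.2, 1.1, 2.6]
t: 13.45
eef_pos: [0.5428, -0.1014, 0.0248]
force: [0.4, 1.2, 5.7]
```

```bash
python3 -m jog '[[0,0,2,0,0]]'| grep -v -e gap -e ori; python3 -m jog '[[0,0,-40,0,85],[0,0,-60,0,85],[40,0,-60,0,85],[-10,0,-20,0,85],[0,0,0,0,85],[0,0,0,0,85]]'
python3 - <<'E'
from h import *
np.set_printoptions(precision=4,suppress=True)
im,d=ctrl.get_image("wrist"); cv2.imwrite("pics/w2.png",im)
for th in ["puck","lever_a_bar","collar_top"]:
    r=ctrl.landmark_of("wrist",th); print(th,[(np.round(x["uv"]),round(x["conf"],2)) for x in r[:5]])
uu,vv=np.meshgrid(np.arange(512),np.arange(384)); uv=np.c_[uu.ravel(),vv.ravel()]
P=deproj("wrist",uv,d).reshape(384,512,3)
x0,y0=.5413,.0073
rr=np.hypot(P[...,0]-x0,P[...,1]-y0)
m=(rr<.045)&(P[...,2]>.064)&(d>0); q=P[m]
A=np.c_[q[:,:2]-[x0,y0],np.ones(len(q))]; print(len(q),"plane",np.linalg.lstsq(A,q[:,2],rcond=None)[0],"circle",cv2.minEnclosingCircle((q[:,:2]*1000).astype(np.float32)),q[:,:2].mean(0),np.median(q[:,2]))
for s,n in ((1,"a"),(-1,"b")):
    m=(abs(P[...,0]-x0)<.025)&(abs((P[...,1]-y0)*s-.104)<.014)&(P[...,2]>.014)&(P[...,2]<.09); q=P[m]; print(n,len(q), np.percentile(q[:,2],[50,95]) if len(q) else 0, q.mean(0))
i2,_=ctrl.get_image("side");cv2.imwrite('pics/s2.png',cv2.resize(i2[120:290,170:350],None,fx=3.3,fy=3.3,interpolation=2))
E
```

```text
t: 13.58
eef_pos: [0.5431, -0.1014, 0.0243]
force: [-8.4, 4.0, 29.9]
t: 14.32
eef_pos: [0.5406, -0.076, 0.1984]
orientation: [[-0.005, 1.0, -0.004], [1.0, 0.005, 0.001], [0.001, -0.004, -1.0]]
force: [0.3, 0.5, -0.3]
finger_gap: 0.0852
puck [(array([394.,  72.]), 0.98), (array([261.,  86.]), 0.97), (array([133., 116.]), 0.97), (array([212., 245.]), 0.63)]
lever_a_bar []
collar_top []
3834 plane [0.1665 0.0037 0.0722] circle ((538.801025390625, 6.826575756072998), 29.6414852142334) [0.5382 0.0073] 0.07178649410252999
a 0 0 [nan nan nan]
b 537 [0.0237 0.0254] [ 0.5411 -0.0958  0.0233]<stdin>:13: RuntimeWarning: Mean of empty slice.
  ret = um.true_divide(
```

View pics/w2.png

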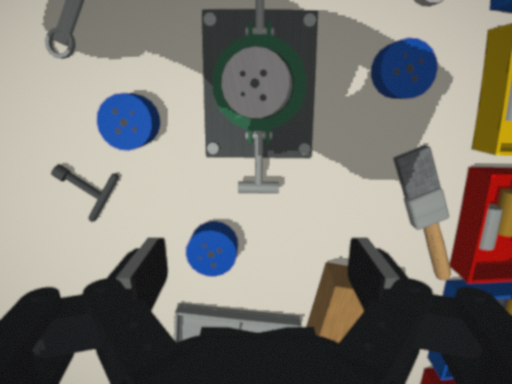

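View pics/s2.png

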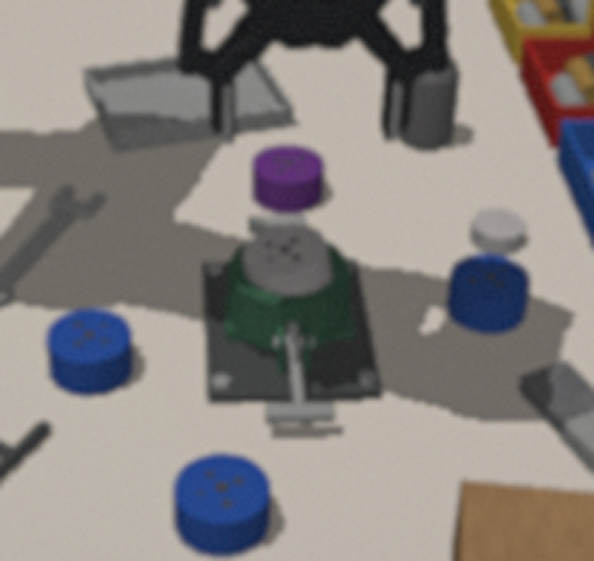

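```bash
python3 -m jog '[[40,0,25,0,85],[43,0,25,0,72],[0,0,20,0,72],[0,0,20,0,72],[0,0,0,0,72]]'
python3 - <<'E'
from h import *
i2,_=ctrl.get_image("side");cv2.imwrite('pics/s3.png',cv2.resize(i2[120:290,170:350],None,fx=3.3,fy=3.3,interpolation=2))
i2,_=ctrl.get_image("wrist");cv2.imwrite('pics/w3.png',i2)
E
```

```text
t: 15.2
eef_pos: [0.5396, 0.0095, 0.1046]
orientation: [[-0.004, 1.0, -0.006], [1.0, 0.004, 0.001], [0.001, -0.006, -1.0]]
force: [0.5, 0.3, 1.1]
finger_gap: 0.072
```

View pics/s3.png

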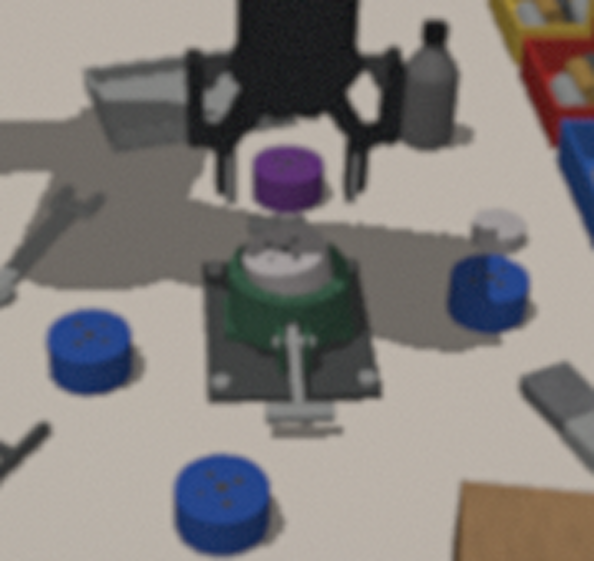

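View pics/w3.png

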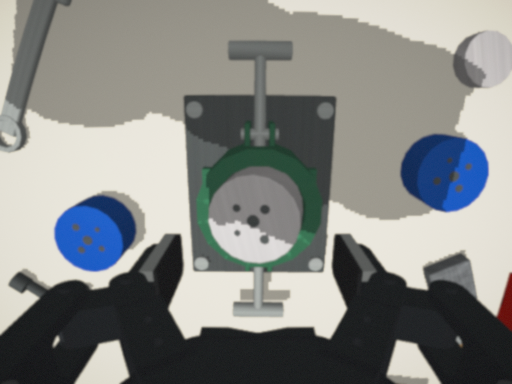

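```bash
python3 -m jog '[[-2,0,15,0,72],[0,1,15,0,72],[0,0,8,0,72],[0,0,4,0,72]]'|grep -v ori;  for i in 1 2 3; do python3 -m jog '[[0,0,2,0,72],[0,0,0,0,72]]'|grep -v -e ori -e gap;done
```

```text
t: 15.8
eef_pos: [0.5424, 0.0064, 0.0627]
force: [-0.1, 0.4, 0.2]
finger_gap: 0.0723
t: 16.05
eef_pos: [0.5424, 0.0064, 0.0606]
force: [-0.1, -0.2, 0.9]
t: 16.3
eef_pos: [0.5427, 0.0064, 0.0589]
force: [-0.1, -0.4, -0.2]
t: 16.55
eef_pos: [0.5428, 0.0063, 0.057]
force: [0.3, -0.2, 0.0]
```

```bash
python3 -m jog '[[0,-1,2,0,70],[0,-1,0,0,70]]'|grep -v -e ori; python3 -m jog '[[0,0,2,0,70],[0,0,0,0,70]]'|grep -v -e ori 
python3 - <<'E'
from h import *
i2,_=ctrl.get_image("side");cv2.imwrite('pics/s4.png',cv2.resize(i2[150:270,200:320],None,fx=5,fy=5,interpolation=2))
E
```

```text
t: 16.8
eef_pos: [0.5407, 0.0064, 0.0548]
force: [0.1, 0.4, -0.1]
finger_gap: 0.0701
t: 17.05
eef_pos: [0.5406, 0.0064, 0.0527]
force: [-0.8, 0.2, 0.3]
finger_gap: 0.0701
```

View pics/s4.png

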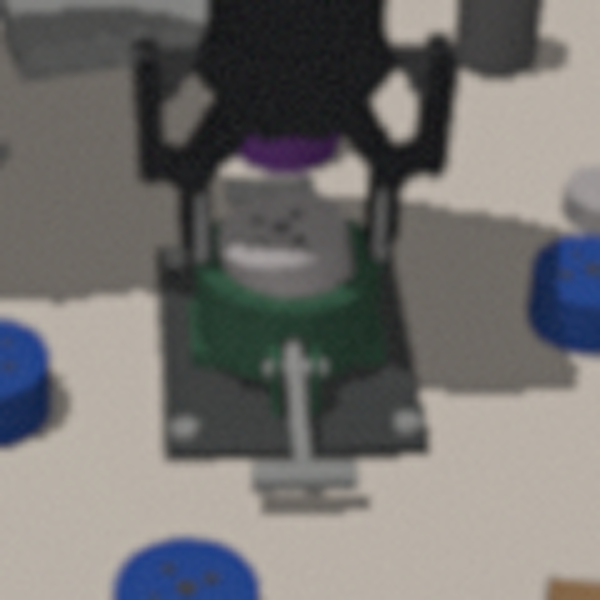

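```bash
python3 -m jog '[[0,0,0,0,63],[0,0,0,0,60],[0,0,0,0,50],[0,0,0,0,50],[0,0,0,0,50]]' 40
python3 - <<'E'
from h import *
i2,_=ctrl.get_image("side");cv2.imwrite('pics/s5.png',cv2.resize(i2[150:270,200:320],None,fx=5,fy=5,interpolation=2))
E
```

```text
t: 17.73
eef_pos: [0.5389, 0.0064, 0.0536]
orientation: [[-0.004, 1.0, -0.003], [1.0, 0.004, -0.001], [-0.001, -0.003, -1.0]]
force: [-0.1, 0.2, 0.4]
finger_gap: 0.0575
```

View pics/s5.png

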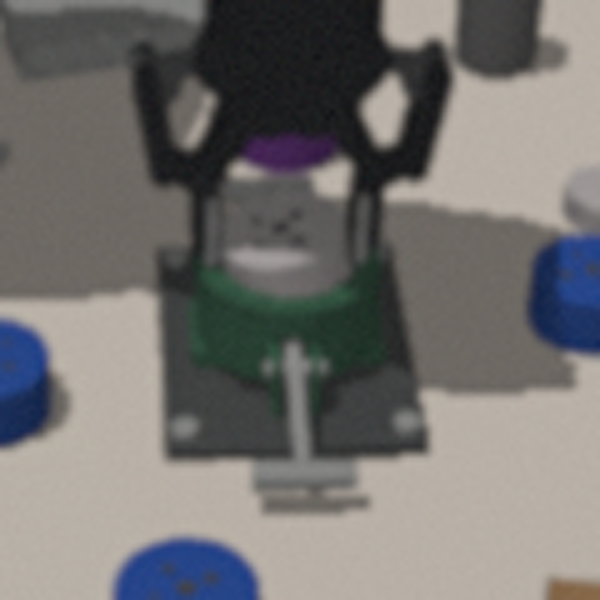

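```bash
python3 -m jog '[[0,0,0,0,50],[0,0,-3,0,50],[0,0,-4,0,50],[0,0,-6,0,50],[0,0,-8,0,50]]' 60;  python3 -m jog '[[0,0,-15,0,50],[0,0,-15,0,50],[0,0,-15,0,50],[0,0,-10,0,50],[0,0,0,0,50]]'
python3 - <<'E'
from h import *
np.set_printoptions(precision=4,suppress=True)
i2,d=ctrl.get_image("side");cv2.imwrite('pics/s6.png',cv2.resize(i2[90:270,170:350],None,fx=3.3,fy=3.3,interpolation=2))
im,d=ctrl.get_image("wrist");cv2.imwrite('pics/w6.png',im)
uu,vv=np.meshgrid(np.arange(512),np.arange(384)); uv=np.c_[uu.ravel(),vv.ravel()]
P=deproj("wrist",uv,d).reshape(384,512,3); s=ctrl.sense()["eef_pos"]
m=(np.hypot(P[...,0]-s[0],P[...,1]-s[1])<.035)&(P[...,2]>s[2]-.01)&(P[...,2]<s[2]+.035)&(d>0)
q=P[m];print(len(q)); A=np.c_[q[:,:2]-s[:2],np.ones(len(q))];print(np.linalg.lstsq(A,q[:,2]-s[2],rcond=None)[0],s,q.min(0),q.max(0))
E
```

```text
t: 18.4
eef_pos: [0.5385, 0.0066, 0.0747]
orientation: [[-0.004, 1.0, -0.005], [1.0, 0.004, -0.0], [-0.0, -0.005, -1.0]]
force: [-0.3, -0.2, -1.6]
finger_gap: 0.056
t: 19.02
eef_pos: [0.5394, 0.0065, 0.1355]
orientation: [[-0.004, 1.0, -0.002], [1.0, 0.004, -0.001], [-0.001, -0.002, -1.0]]
force: [0.5, -0.4, -2.7]
finger_gap: 0.056
14577
[ 0.072  -0.1357  0.0175] [0.539  0.0065 0.1344] [ 0.5054 -0.0219  0.1244] [0.5725 0.0363 0.1694]
```

View pics/s6.png

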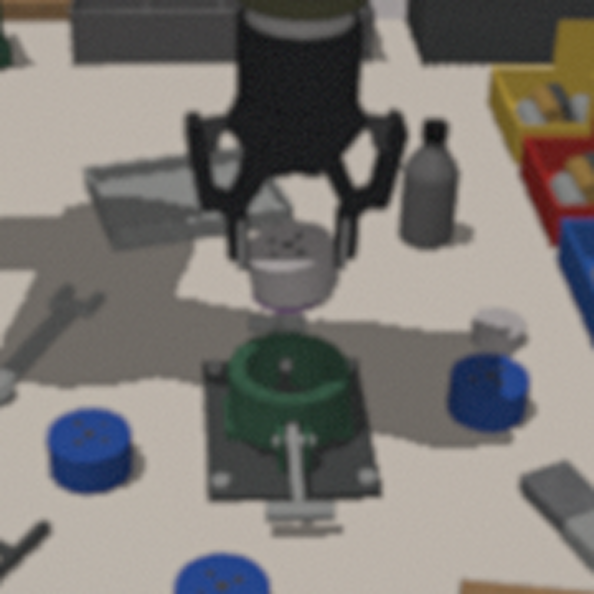

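View pics/w6.png

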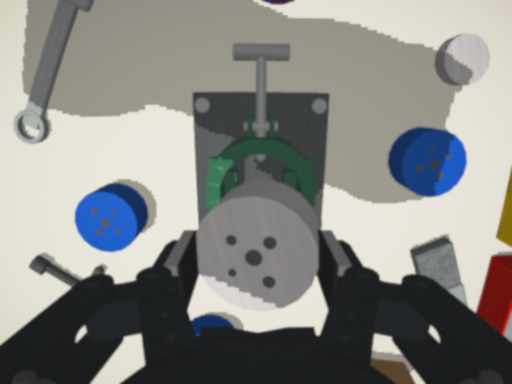

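```bash
python3 - <<'E'
from h import *
np.set_printoptions(precision=4,suppress=True)
im,d=ctrl.get_image("wrist"); s=ctrl.sense()["eef_pos"]
c=np.zeros((384,512),np.uint8); cv2.ellipse(c,(257,243),(50,50),0,0,360,1,-1)
uu,vv=np.meshgrid(np.arange(512),np.arange(384)); uv=np.c_[uu.ravel(),vv.ravel()]
P=deproj("wrist",uv,d).reshape(384,512,3)
q=P[(c>0)&(d>0)]
for k in range(4):
    A=np.c_[q[:,:2]-s[:2],np.ones(len(q))];p=np.linalg.lstsq(A,q[:,2]-s[2],rcond=None)[0];r=A@p-q[:,2]+s[2];print(len(q),p,r.std());q=q[abs(r)<2*r.std()+.0005]
# all puck top pts on plane
A=P.reshape(-1,3); r=np.c_[A[:,:2]-s[:2],np.ones(len(A))]@p-A[:,2]+s[2]
m=(abs(r)<.002)&(np.hypot(A[:,0]-s[0],A[:,1]-s[1])<.04)
print(cv2.minEnclosingCircle((A[m][:,:2]*1000).astype(np.float32)),A[m].min(0),A[m].max(0),A[m].mean(0),s)
im[(m.reshape(384,512))]=(0,0,255); cv2.imwrite("pics/w7.png",im)
E
```

```text
7961 [ 0.1881 -0.0102  0.0176] 0.0008170953510217809
7828 [ 0.1903 -0.0007  0.0176] 0.0005959144599212127
7771 [0.1906 0.0005 0.0176] 0.0005738385594007892
7756 [0.1906 0.0008 0.0176] 0.0005696542813462927
((538.8505859375, 12.475987434387207), 39.436065673828125) [ 0.4994 -0.0217  0.1437] [0.5783 0.0362 0.161 ] [0.5383 0.009  0.1516] [0.5389 0.0066 0.1341]
```

View pics/w7.png

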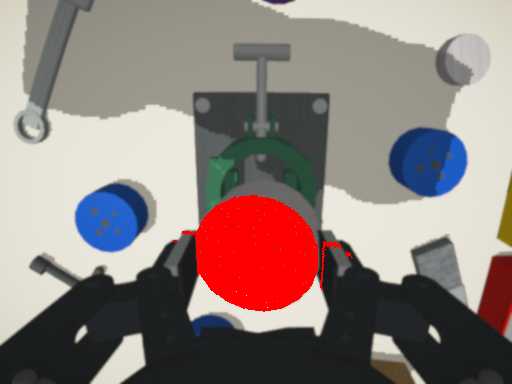

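```bash
python3 -m jog '[[0,0,-15,0,50],[15,-3,-12,0,50],[30,-6,-5,0,50],[38,-8,0,0,50],[38,-8,0,0,50],[38,-8,0,0,50],[38,-8,0,0,50],[38,-8,0,0,50],[30,-6,0,0,50],[15,-3,0,0,50],[0,0,0,0,50],[0,0,0,0,50]]'
python3 - <<'E'
from h import *
np.set_printoptions(precision=4,suppress=True)
i2,ds=ctrl.get_image("side");cv2.imwrite('pics/s8.png',i2)
im,d=ctrl.get_image("wrist");cv2.imwrite('pics/w8.png',im)
i3,d3=ctrl.get_image("scene");cv2.imwrite('pics/c8.png',i3)
s=ctrl.sense();print(s["eef_pos"],s["t"])
for n in("wrist","side","scene"):
    for x in ctrl.landmark_of(n,"tray_in")[:2]: print(n,np.round(x["uv"]),x["conf"],onz(n,x["uv"],.004)[0])
uu,vv=np.meshgrid(np.arange(512),np.arange(384)); uv=np.c_[uu.ravel(),vv.ravel()]
P=deproj("wrist",uv,d).reshape(384,512,3)
np.save("/tmp/P8.npy",P)
E
```

```text
t: 20.68
eef_pos: [0.475, 0.3013, 0.1751]
orientation: [[-0.006, 1.0, 0.0], [1.0, 0.006, 0.002], [0.002, 0.0, -1.0]]
force: [0.1, -0.4, -2.4]
finger_gap: 0.0563
[0.4751 0.3012 0.175 ] 20.825
wrist [257. 143.] 0.97 [0.475  0.3283 0.004 ]
side [223. 151.] 0.78 [0.4678 0.3231 0.004 ]
side [227. 152.] 0.36 [0.4802 0.3175 0.004 ]
scene [392. 240.] 0.79 [0.4731 0.3326 0.004 ]
scene [225. 185.] 0.41 [ 0.5417 -0.1011  0.004 ]
```

View pics/w8.png

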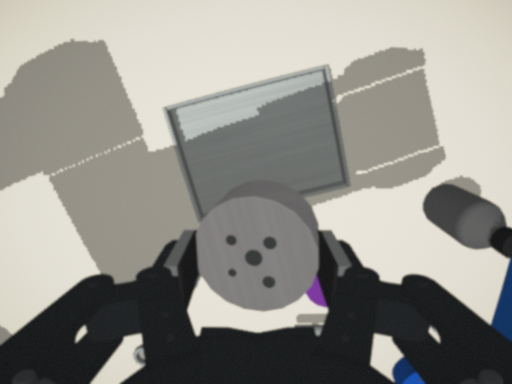

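View pics/s8.png

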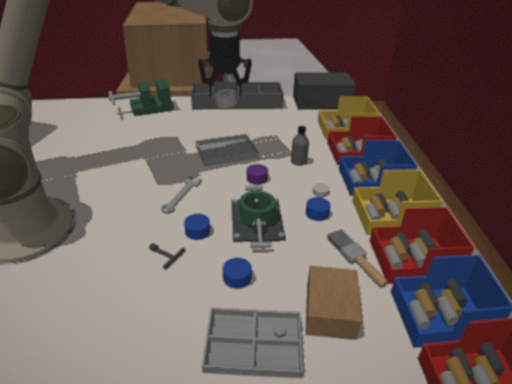

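```bash
python3 - <<'E'
from h import *
np.set_printoptions(precision=4,suppress=True)
q=onz("wrist",[[165,107],[328,66],[349,185],[201,219]],.02);print(q,(q[0]+q[2])/2,(q[1]+q[3])/2,np.linalg.norm(q[0]-q[1]),np.linalg.norm(q[1]-q[2]))
E
```

```text
[[0.3879 0.3646 0.02  ]
 [0.5388 0.4018 0.02  ]
 [0.5666 0.2897 0.02  ]
 [0.4173 0.2527 0.02  ]] [0.4773 0.3271 0.02  ] [0.478  0.3273 0.02  ] 0.1553445325051959 0.11554567960973798
```

```bash
python3 -m jog '[[12,1,20,0,50],[12,1,30,0,50],[0,0,30,0,50],[0,0,25,0,50],[0,0,15,0,50],[0,0,8,0,50],[0,0,0,0,50]]'|grep -v ori
```

```text
t: 21.85
eef_pos: [0.4756, 0.3286, 0.037]
force: [0.5, -0.0, -2.7]
finger_gap: 0.0564
```

Now slowly down to touch, with the grip eased to 25 N so the floor can square the puck up.

```bash
python3 -m jog '[[0,0,3,0,50],[0,0,3,0,50],[0,0,3,0,50],[0,0,1,0,50]]' 40|grep -v ori; for i in 1 2 3 4; do python3 -m jog '[[0,0,1,0,50],[0,0,1,0,50]]' 25|grep -v ori; done
```

```text
t: 22.35
eef_pos: [0.4767, 0.3291, 0.0283]
force: [0.7, 0.4, -2.0]
finger_gap: 0.0566
t: 22.6
eef_pos: [0.4768, 0.3291, 0.0264]
force: [0.4, -0.9, -2.3]
finger_gap: 0.0563
t: 22.85
eef_pos: [0.4769, 0.3292, 0.0243]
force: [-0.3, 0.6, -2.1]
finger_gap: 0.0563
t: 23.1
eef_pos: [0.4769, 0.3291, 0.0221]
force: [-0.2, 0.0, -1.9]
finger_gap: 0.0566
t: 23.35
eef_pos: [0.477, 0.3293, 0.0208]
force: [-2.8, -0.6, 10.4]
finger_gap: 0.0565
```

```bash
for i in 1 2 3 ; do python3 -m jog '[[0,0,1,0,50]]' 20|grep -v ori; done
```

```text
t: 23.48
eef_pos: [0.4771, 0.3295, 0.0208]
force: [-4.4, -1.8, 11.0]
finger_gap: 0.0562
t: 23.6
eef_pos: [0.477, 0.3295, 0.0208]
force: [-3.7, -2.0, 8.8]
finger_gap: 0.0565
t: 23.72
eef_pos: [0.477, 0.3296, 0.0208]
force: [-3.6, -1.7, 7.7]
finger_gap: 0.0565
```

```bash
for i in 1 2 3 ; do python3 -m jog '[[0,0,2.5,0,50]]' 20|grep -v ori; done;  python3 - <<'E'
from h import *
np.set_printoptions(precision=4,suppress=True)
im,d=ctrl.get_image("wrist"); s=ctrl.sense()["eef_pos"];cv2.imwrite("pics/w9.png",im)
c=np.zeros((384,512),np.uint8); cv2.ellipse(c,(257,243),(45,45),0,0,360,1,-1)
uu,vv=np.meshgrid(np.arange(512),np.arange(384)); uv=np.c_[uu.ravel(),vv.ravel()]
P=deproj("wrist",uv,d).reshape(384,512,3)
q=P[(c>0)&(d>0)]
for k in range(4):
    A=np.c_[q[:,:2]-s[:2],np.ones(len(q))];p=np.linalg.lstsq(A,q[:,2],rcond=None)[0];r=A@p-q[:,2];q=q[abs(r)<2*r.std()+.0005]
print(p)
E
```

```text
t: 23.85
eef_pos: [0.4772, 0.3297, 0.0204]
force: [-8.1, -5.5, 27.3]
finger_gap: 0.0563
t: 23.98
eef_pos: [0.4772, 0.3299, 0.0204]
force: [-8.9, -5.2, 26.4]
finger_gap: 0.0569
t: 24.1
eef_pos: [0.4772, 0.3299, 0.0204]
force: [-8.4, -5.5, 23.3]
finger_gap: 0.0562
[ 0.1908 -0.0161  0.0382]
```

```bash
python3 -m jog '[[0,0,-0.5,0,56.5],[0,0,0,0,57],[0,0,0,0,57.5],[0,0,0,0,58],[0,0,0,0,58.5],[0,0,0,0,59]]' 20|grep -v ori;  python3 -m jog '[[0,0,0,0,60],[0,0,0,0,62],[0,0,0,0,65],[0,0,0,0,70]]' |grep -v ori; cat > pl.py <<'E'
from h import *
np.set_printoptions(precision=4,suppress=True)
im,d=ctrl.get_image("wrist"); s=ctrl.sense()["eef_pos"];cv2.imwrite("pics/w10.png",im)
c=np.zeros((384,512),np.uint8); cv2.ellipse(c,(257,243),(45,45),0,0,360,1,-1)
uu,vv=np.meshgrid(np.arange(512),np.arange(384)); uv=np.c_[uu.ravel(),vv.ravel()]
P=deproj("wrist",uv,d).reshape(384,512,3)
q=P[(c>0)&(d>0)]
for k in range(4):
    A=np.c_[q[:,:2]-s[:2],np.ones(len(q))];p=np.linalg.lstsq(A,q[:,2],rcond=None)[0];r=A@p-q[:,2];q=q[abs(r)<2*r.std()+.0005]
print(p)
E
python3 pl.py
```

```text
t: 24.9
eef_pos: [0.4771, 0.3298, 0.0206]
force: [0.1, 1.1, -2.1]
finger_gap: 0.0589
t: 25.4
eef_pos: [0.4777, 0.33, 0.0213]
force: [0.4, 0.2, -0.8]
finger_gap: 0.0698
[0.002  0.0038 0.0336]
```

View pics/w10.png

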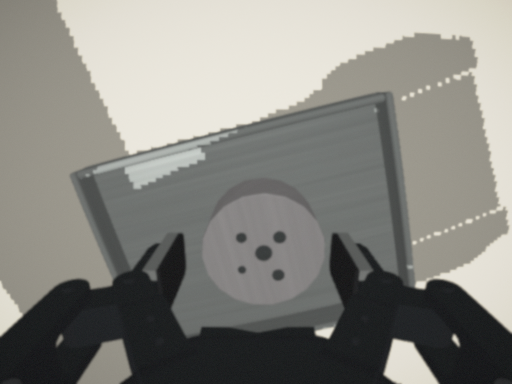

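Flat now (slope about 0.004, top at 33.6 mm), with the puck in the middle of the tray at (263,250). Retreat straight up and check.

```bash
python3 -m jog '[[0,0,-8,0,75],[0,0,-15,0,80],[0,0,-30,0,85],[0,0,-50,0,85],[0,0,-50,0,85],[-40,0,0,0,85],[0,0,0,0,85],[0,0,0,0,85]]'|grep -v ori
python3 - <<'E'
from h import *
np.set_printoptions(precision=4,suppress=True)
im,d=ctrl.get_image("wrist");cv2.imwrite('pics/w11.png',im)
i2,_=ctrl.get_image("scene");cv2.imwrite('pics/c11.png',i2)
uu,vv=np.meshgrid(np.arange(512),np.arange(384)); uv=np.c_[uu.ravel(),vv.ravel()]
P=deproj("wrist",uv,d).reshape(384,512,3)
m=(np.hypot(P[...,0]-.477,P[...,1]-.33)<.05)&(P[...,2]>.028)&(P[...,2]<.06); q=P[m]
print(cv2.minEnclosingCircle((q[:,:2]*1000).astype(np.float32)),np.median(q,0)); A=np.c_[q[:,:2],np.ones(len(q))];print(np.linalg.lstsq(A,q[:,2],rcond=None)[0])
for x in ctrl.landmark_of("wrist","tray_in")[:2]: print(x["conf"],onz("wrist",x["uv"],.004)[0])
print(ctrl.sense()["force"],ctrl.sense()["t"])
E
```

```text
t: 26.45
eef_pos: [0.4778, 0.289, 0.187]
force: [-0.2, 0.5, -0.4]
finger_gap: 0.0849
((479.97137451171875, 330.7689208984375), 29.083383560180664) [0.4802 0.3315 0.0329]
[-0.0004 -0.0018  0.0337]
[0.3318 0.6413 0.3986] 26.6
```

View pics/w11.png

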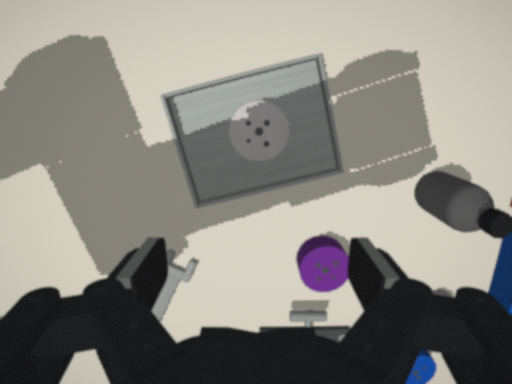

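View pics/c11.png

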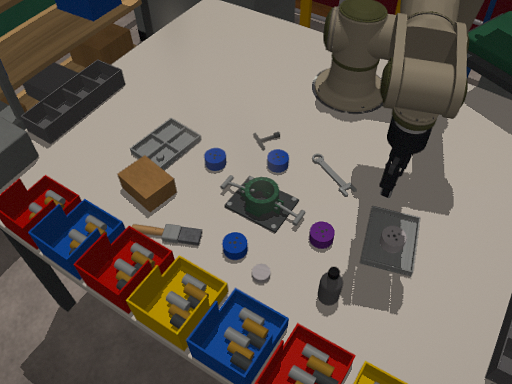

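The pictures show the puck lying flat in the middle of the plain tray (wrist view, 259,131), with the drill marks up. The collar is empty, and the bystanders are where they were at the start.

```bash
python3 -c "
from cell import ctrl
print(ctrl.sign_off())"
```

```text
the job is handed in; nothing more can be done
None
```

The puck is out of the holder and lies flat, drill marks up, in the middle of the plain tray. I handed the job in at about 26.6 s; no verdict is reported.

- **Levers:** I pressed b, a, b, a, b in turn. The readings while pressing stayed at about 3–6 N, and the puck never bound. At the lower stops they rose to 28–30 N, with both bars down at 24–25 mm.
- **Pick-up:** The puck stood about 16 mm proud of the collar, tipped about 0.17 rad. I gripped it along the holder's x. The grip did not square it up as I had hoped, and it was carried with a tilt of about 0.19 rad.
- **Set-down:** Its lower edge touched the tray floor gently. Pressing down to about 27 N did not level it either. I then opened the fingers in small steps and it settled flat.
- **Last checks:** The puck's slope is below 0.005 rad and its top is at about 33 mm, where 34 mm is nominal. It lies within about 4 mm of the tray centre I measured. The fingers are clear, and in the last pictures I saw no bystander moved. The last `tray_in` network query returned nothing, so the tray centre comes from the earlier corner measurement, which agreed with an earlier network reading.

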